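# Snug up a carton row with a set-screw collar

### The job

On the counter display rack, loosen the set screw (turn its black T-bar head counter-clockwise) so that the collar comes free, slide the collar along the rail until its orange stop plate has pushed the three cartons together against the dark green end panel, and retighten the screw (T-bar back along the rail) while you keep a light pressure on the row, about 10 N. Let go of everything: the collar must then stay locked with the row still squeezed by 5 to 15 N. Never squeeze the cartons harder than 20 N, keep them standing in the lane, and leave the lotion bottle, balm jar and soap box alone.

Things in the scene. Friction and masses are not known exactly. Their poses are not given: they have to be found in the camera images.
- rack: White display tray, fixed to the counter, 135 x 450 x 8 mm (x, y, z), origin on the counter; z up. The carton lane and the rail both run along its y axis. The steel rail (diameter 16 mm, along y) has its axis at x = 55 mm, z = 50 mm. The cartons' lane is centred on x = -12 mm with its floor at z = 8 mm, between clear lips 10 mm high. The rail lies in saddles on the rack.
- lane_end (a point): Nominal end of the carton lane on the rack's floor, at x = -12 mm, y = 165 mm, z = 8 mm of the rack. The dark green end panel (56 wide, 8 thick, 74 mm tall, upright, facing -y) sits here or up to 30 mm farther to +y, wherever its bracket was last set: its place is not measured, so close the row by feel. It is sprung and gives way to +y by 1 mm for each 7 N, up to 5 mm.
- collar (a joint): Slide of the knurled aluminium collar (38 mm across, 26 mm long) on the rail, m: 0 at the -y end of its stroke, growing towards the end panel (rack's +y), up to 0.19. It cannot turn on the rail. With the screw loose it slides against about 1 N; push it by the T-bar. It keeps no pressure on the row by itself until the screw is tight, and while the screw is tight it will not move: do not force it.
- screw (a joint): Angle of the set screw about the vertical, rad, positive counter-clockwise from above (loosening). 0: T-bar along the rail, tight; 1.57: T-bar across, loose. Stops at -0.3 and 1.6. Above 0.7 the collar is free, below 0.3 locked, in between it drags. Turning takes 0.25 to 0.45 N m; it stays where left. Starts between -0.2 and 0.1; above 0.9 counts as loosened, below 0.25 as tightened.
- screw_grip (a point): Centre of the screw's black T-bar head, on the screw's axis, 114 mm above the counter. The bar is 46 mm long (its own y axis, white line on top), 12 mm thick (its x axis: grip across this) and 28 mm tall; under it a 10 mm stem, and the collar's boss from 33 mm below the centre. Its attitude turns with the screw.
- stop_face (a point): Centre of the front face of the orange stop plate that the collar carries in the carton lane (50 x 6 x 56 mm in the rack's x, y, z); the face looks to the end panel and is 12 mm ahead of the screw's axis.
- carton_a_mid (a point): Centre of the carton nearest the end panel, pink bands, 45 x 46 x 82 mm (x, y along the row, z), about 0.13 kg. At the start there are gaps of some mm between the cartons; pushing all three along the lane takes 2 to 4 N. Once the row is closed the push climbs quickly, about 5 to 7 N per mm of the stop plate.
- carton_b_mid (a point): Centre of the middle carton, blue bands, 45 x 40 x 76 mm.
- carton_c_mid (a point): Centre of the carton nearest the stop plate, gold bands, 45 x 52 x 84 mm.
- lotion_mid (a point): Bystander: pink lotion bottle, 40 mm across, 115 mm tall, standing; point 55 mm above its foot.
- balm_mid (a point): Bystander: amber balm jar, 54 mm across, 45 mm tall; point 22 mm above its foot.
- soap_mid (a point): Bystander: soap box, 40 x 60 x 36 mm, green band; its centre.
Things that resemble listed ones, but are neither listed nor needed, are in the scene too. Leave any purple look-alike of the part that bears carton_c_mid alone.

How it is judged (in metres and radians):
On the way, in this order (a step that is already met when the one before it is completed fails the run):
1. the set screw is loosened (0.9 rad or more) before the collar has been moved (value of joint screw above 0.9 rad and distance of stop_face from where it was at the start of the episode below 0.006 m), for 0.1 s.
2. with the screw loose, the row is closed up: the stop plate presses on it with over 5 N (value of joint screw above 0.7 rad and contact force between collar_c3 and anything else above 5 N), for 0.2 s.
3. the screw is tightened again (below 0.25 rad) with the squeeze (over 5 N) kept (value of joint screw below 0.25 rad and contact force between collar_c3 and anything else above 5 N), for 0.2 s.
At the end, for the whole second after the job is handed in: The screw is tight (below 0.25 rad), the collar is at rest, and with nothing held the stop plate still squeezes the row with 5 to 15 N; the cartons stand upright (within 0.12 rad) (all of step 3 and contact force between collar_c3 and anything else below 15 N and velocity of joint collar between -0.003 and 0.003 m/s and angle between each of carton_a_mid, carton_b_mid, carton_c_mid's own z axis and vertical below 0.12 rad); the robot touches nothing.
It fails at once if the row was squeezed harder than 20 N (contact force between collar_c3 and anything else above 20 N).
It fails at once if a carton was tipped over or lifted out of the lane (angle between any of carton_a_mid, carton_b_mid, carton_c_mid's own z axis and vertical above 0.35 rad or height (world z) of any of carton_a_mid, carton_b_mid, carton_c_mid above 0.075 m).
It fails at once if a bystander was moved by more than 15 mm (distance of any of lotion_mid, balm_mid, soap_mid from where it was at the start of the episode above 0.015 m).
It also fails if it takes over 58 s, if anything falls off the work surface, if the arm or the gripper's body presses on something with over 40 N, if the wrist force passes 120 N, or if a joint passes its speed limit or range.

### The arm

A 7-joint arm with a two-finger parallel gripper is mounted at the origin on the work surface. World frame = base frame: x ahead of the robot, y to its left, z up, the work surface at z = 0. Lengths are in mm, angles in rad, forces in N, time in s.
With the tool pointing down it reaches from about 400 to 875 mm from the base axis. Payload 4.4 kg.
Tool frame: the origin (TCP) lies between the finger pads; the fingertips stand ctrl.finger_overhang ahead of it and the grasp point (between the pads) lies 11 mm behind it (ctrl.finger_overhang is the distance from the TCP to the fingertips, in mm); z points along the fingers, y is the direction in which the jaws open and shut (so a half turn about z gives the same grasp; the last joint's range is limited). The gripper opens to 85 mm and grips with 20 to 120 N. Pads are 22 mm wide; open, the fingers measure 114 mm over their backs; the gripper's body (76 mm by 85 mm) begins 54 mm behind the grasp point. The pads swing forward as they close: fully open they stand 13 mm farther back than shut.
Start: joints at [1.111, 0.628, 0.038, 1.517, -0.027, 0.996, -0.02], TCP at [249.434, -600.251, 205.713] pointing down, gripper open.
Joint ranges: [-3.06, 3.06], [-0.37, 2.12], [-1.25, 1.32], [0.18, 2.47], [-1.1, 4.24], [0.23, 1.98], [-2.94, 2.94]. Speed limits (rad/s): [2.57, 2.57, 3.14, 3.14, 3.14, 3.14, 3.14].

### API

Orientations are given as [roll, pitch, yaw] about the fixed x, y, z axes, in that order (R = Rz(yaw) Ry(pitch) Rx(roll)).
In Python, from cell import ctrl gives the robot as it stands. The module is installed in compiled form; this text tells all that it offers.
- The arm moves only by the tool step_arm, never from a script. Its argument "deltas" is a list that holds one entry, the list of rows, each a list of 7 numbers: the opening, from 0 (shut) to 1 (fully open), then the shift along the world's x, y, z in mm, then the turn, a rotation vector about the world's x, y, z in rad. In form: [[[grip, tx, ty, tz, rx, ry, rz], ...]]. A call has 1 to 10 rows; each row shifts and turns the commanded pose from where the row before left it; what a row does not reach is not made up. A row lasts 1/12 s, in which the tool goes at most 41.7 mm and 7.16 degrees, less where a joint would pass 70% of its speed; a pose out of reach is approached as far as the arm can. A call is refused whole if a number of a shift passes 41.7 or a number of a turn 0.125, either way. A call with a gripper value outside its range is refused whole. The fingers move at their own pace and stop on an object; the grip force is fixed at half the most. Time passes only in rows, so rows that do not move let the fingers close. It gives the time, the measured TCP pose, the force and the opening at its end, in the units of the state.
- ctrl.read_state(): the state, without advancing time (a new reading comes with each control period).
- ctrl.get_image(name): name is "scene" or "top" or "wrist"; returns (picture, depth): 400x640x3 uint8, red, green, blue; 400x640 float32, mm along the optical axis (not along the pixel's ray), 0 where there is no reading.
- ctrl.camera_info(name): a dict with "intrinsics" (3x3 intrinsics, pixels), "rvec" (rotation vector, rad) and "tvec" (3), from world to camera coordinates, as OpenCV has them. Camera axes: x right, y down, z forward; pixel columns grow to the right and rows downward; lengths in mm; the calibration is good to about 2 mm. The wrist camera is an equidistant fisheye: a pixel r from the principal point sees the ray r / f radians off the axis. A picture is of the moment at which its call begins: read the wrist's pose just before it. camera_info takes no time and is no camera call; for the wrist camera it gives the pose at the moment of the call.
- ctrl.finish_job(): hands the job in, once; it reports no verdict.
The state is a dict: "clock": time; "qpos": joint angles; "qd": joint speeds; "tau": joint torques, N m; "eef_pos": TCP position; "tool_rot": TCP orientation; "force": force on the tool from outside, world axes, zero at the start; "torque": the same for the moment, N m; "width": finger opening in mm.
Only numpy, scipy, OpenCV 4.12 (cv2) and the standard library are available. Lean on these libraries where they do the work, as an engineer would, in place of code of your own. Each camera call takes 0.05 s, during which the arm holds its last target.

## Working session

There is one attempt and no reset: what is moved stays moved. The work goes in short steps, Python scripts to look and compute and a tool call to move; the robot and the scene stay as the last step left them, time stands still between calls to the robot, and variables do not carry over. Pictures are saved under pics/ and viewed, and the job is handed in when it is done.

Besides the shell and the picture viewer there is one more tool, called after ">>>" as name(argument=value, ...), one argument or row to a line, values as JSON. step_arm: Moves the arm, as the interface text tells. Its arguments: {"type":"object","properties":{"deltas":{"type":"array"}},"required":["deltas"]}

```bash
mkdir -p pics; python3 - <<'E'
from cell import ctrl
import cv2,numpy as np
print(ctrl.read_state(), ctrl.finger_overhang)
for n in ("scene","top"):
    p,d=ctrl.get_image(n); cv2.imwrite(f"pics/{n}0.png",p[:,:,::-1]); np.save(f"{n}0.npy",d); np.save(f"{n}0p.npy",p)
    print(n,ctrl.camera_info(n))
E
```

```text
{'clock': 0.0, 'qpos': array([ 1.1111845 ,  0.62932892,  0.03841817,  1.51838335, -0.02699384,
        0.99630272, -0.02001258]), 'qd': array([-1.25850340e-04,  9.58917674e-04, -1.08851812e-03,  1.04215793e-04,
       -2.17332077e-03, -5.67870247e-05,  6.02938711e-04]), 'tau': array([ 4.29703014e-04, -5.63391531e+01,  1.22613318e+00, -1.93441147e+01,
        1.09261626e-02,  1.03144758e-02, -3.82913959e-05]), 'eef_pos': array([ 249.18758586, -599.59861199,  204.79494539]), 'tool_rot': array([-3.13968764e+00,  1.58587864e-05,  3.93821513e-01]), 'force': array([ 0.10796196, -0.65724255,  0.00792552]), 'torque': array([0.03946956, 0.00394161, 0.04540206]), 'width': 85.46176230967284} 8.0
scene {'intrinsics': array([[431.68850722,   0.        , 316.14827314],
       [  0.        , 431.68850722, 194.48750291],
       [  0.        ,   0.        ,   1.        ]]), 'rvec': array([ 2.26325129,  1.44381008, -0.3972938 ]), 'tvec': array([-253.59988563, -383.79897021, 1269.4783097 ])}
top {'intrinsics': array([[389.22077952,   0.        , 317.68878828],
       [  0.        , 389.22077952, 198.15130207],
       [  0.        ,   0.        ,   1.        ]]), 'rvec': array([ 2.15916153, -2.19025007,  0.08350042]), 'tvec': array([ 22.70594934, 533.01942098, 869.00180393])}
```

View pics/scene0.png

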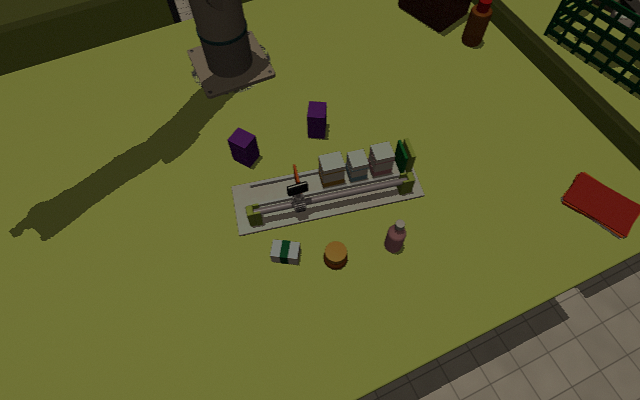

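View pics/top0.png

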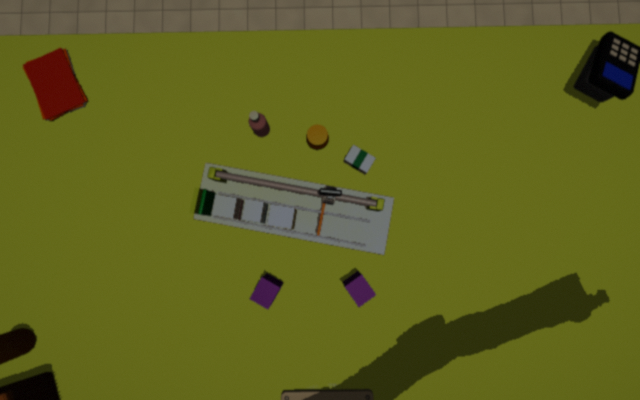

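The top view shows the rack with its green panel at (205,202), the cartons at (225–282, 205–217), the orange plate at (320,217) and the black T-bar at (330,191). The soap, balm and lotion are at (360,158), (317,136) and (258,123). The two purple look-alikes, at (267,290) and (359,288), stand off the rack.

```bash
cat > h.py <<'E'
import cv2,numpy as np
from cell import ctrl
def back(name,u,v,z=None,d=None):
    ci=ctrl.camera_info(name);R,_=cv2.Rodrigues(ci['rvec']);K=ci['intrinsics'];t=ci['tvec']
    r=np.linalg.inv(K)@np.array([u,v,1.]);c=-R.T@t;w=R.T@r
    s=d if d is not None else (z-c[2])/w[2]
    return c+s*w
E
python3 - <<'E'
from h import *
p=np.load('top0p.npy');d=np.load('top0.npy')
c=p[155:260,185:400,::-1]; c=cv2.convertScaleAbs(cv2.resize(c,None,fx=3.7,fy=3.7,interpolation=cv2.INTER_CUBIC),alpha=1.8); cv2.imwrite('pics/topc.png',c)
# tray top corners z=8
h=d>0
ci=ctrl.camera_info('top');R,_=cv2.Rodrigues(ci['rvec']);K=ci['intrinsics'];t=ci['tvec']
v,u=np.mgrid[:400,:640]; P=np.stack([(u-K[0,2])/K[0,0]*d,(v-K[1,2])/K[1,1]*d,d],-1)-t; W=P@R
np.save('W.npy',W)
pp=p.astype(int)
def rep(n,m):
    q=W[m]; print(n,m.sum(),np.median(q,0).round(1),q.min(0).round(0),q.max(0).round(0))
roi=np.zeros(d.shape,bool);roi[160:260,190:400]=1
rep('bar',roi&(W[...,2]>118)&(u>310)&(u<350)&(v<200))
rep('orange',roi&(pp[...,0]>120)&(pp[...,1]<pp[...,0]*.6)&(u>300)&(u<340))
for n,a,b in(('a',210,238),('b',240,266),('c',267,298)):
    m=roi&(W[...,2]>78)&(W[...,2]<100)&(u>a)&(u<b)&(v>185); rep(n,m)
m=roi&(W[...,2]>60)&(u<214)&(v>188)&(v<220);rep('panel',m)
# tray orientation
m=(W[...,2]>4)&(W[...,2]<12)&roi&(pp.min(-1)>60)
pts=W[m][:,:2].astype(np.float32);rep('tray',m);print(cv2.minAreaRect(pts))
for n,(uu,vv) in dict(lot=(254,116),balm=(317,132),soap=(360,158)).items(): print(n,W[vv,uu])
for uv in((205,164),(393,197),(385,254),(194,219)): print(back('top',*uv,z=8).round(1))
m=(W[...,2]>115)&(u>310)&(u<350)&(v<200)&roi; print(cv2.minAreaRect(W[m][:,:2].astype(np.float32)))
E
```

```text
bar 147 [536.3  -8.8 128.7] [458. -33. 118.] [545.  12. 911.]
  return _methods._mean(a, axis=axis, dtype=dtype,
  ret = um.true_divide(
Traceback (most recent call last):
ValueError: zero-size array to reduction operation minimum which has no identity
```

View pics/topc.png

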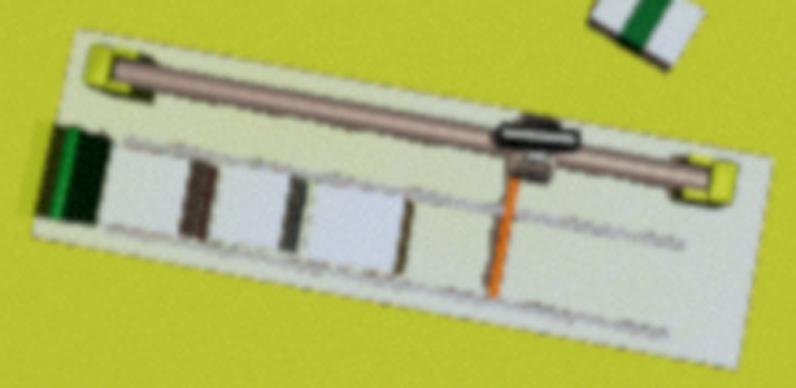

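```bash
python3 - <<'E'
from h import *
p=np.load('top0p.npy');W=np.load('W.npy');pp=p.astype(int)
v,u=np.mgrid[:400,:640]
def rep(n,m):
    if not m.any(): print(n,'none');return
    q=W[m]; print(n,m.sum(),np.median(q,0).round(1),np.percentile(q,3,0).round(0),np.percentile(q,97,0).round(0),[np.round(x,1) for x in cv2.minAreaRect(q[:,:2].astype(np.float32))])
roi=np.zeros(u.shape,bool);roi[160:260,190:400]=1
print(pp[217,320],pp[190,330])
rep('bar',roi&(W[...,2]>118)&(W[...,2]<140)&(u>310)&(u<350)&(v<200))
rep('orange',roi&(pp[...,0]>70)&(pp[...,1]<pp[...,0]*.62)&(u>300)&(u<340)&(v>200))
for n,a,b in(('a',210,240),('b',240,266),('c',266,300)):
    rep(n,roi&(W[...,2]>72)&(W[...,2]<100)&(u>a)&(u<b)&(v>190))
rep('panel',roi&(W[...,2]>60)&(W[...,2]<100)&(u<214)&(v>188)&(v<220))
rep('tray',(W[...,2]>4)&(W[...,2]<12)&roi&(pp.min(-1)>50))
for n,(uu,vv) in dict(lot=(254,116),balm=(317,132),soap=(360,158)).items(): print(n,W[vv,uu])
c=[back('top',185+a/3.7,155+b/3.7,z=8)[:2] for a,b in((78,30),(773,157),(740,367),(33,235))]
print(np.round(c,1),np.mean(c,0))
for a,b in((102,70),(727,183)): print('rail',back('top',185+a/3.7,155+b/3.7,z=58))
for a,b in((498,133),(580,134)): print('bar',back('top',185+a/3.7,155+b/3.7,z=128))
for a,b in((109,212),(48,215),(60,125)): print('panel',back('top',185+a/3.7,155+b/3.7,z=82))
E
```

```text
[97 55 21] [48 51 49]
bar 141 [536.4 -10.6 128.6] [530. -31. 123.] [543.  11. 132.] [array([537.2, -10.6]), array([45.2, 12.3]), np.float64(83.1)]
orange 53 [483.8  10.4  72.5] [457.   2.  51.] [518.  15.  76.] [array([487. ,   9.4]), array([ 4.1, 67. ]), np.float64(78.5)]
a 503 [511.9 211.2  91.1] [490. 190.  78.] [535. 235.  94.] [array([512.7, 213.6]), array([46.8, 45.3]), np.float64(80.7)]
b 411 [502.7 153.   85. ] [481. 134.  80.] [524. 174.  87.] [array([503.5, 154.1]), array([40.3, 45.1]), np.float64(80.8)]
c 542 [489.1  92.4  92.9] [468.  68.  89.] [512. 118.  95.] [array([489.7,  93.5]), array([51.9, 45.3]), np.float64(80.4)]
panel 392 [523.6 270.1  81.7] [499. 238.  61.] [551. 285.  90.] [array([523.5, 257.9]), array([54. , 56.3]), np.float64(80.2)]
tray 6254 [497.7  23.7   9. ] [ 422. -141.    6.] [598. 274.  12.] [array([512.2,  72.2]), array([449.9, 136.5]), np.float64(78.3)]
lot [699.74677449 145.19257847 115.51584304]
balm [681.93219237  14.39423965  44.41292034]
soap [621.80224301 -82.17683457  38.92874628]
[[ 621.   276.5]
 [ 533.6 -162. ]
 [ 403.1 -137.6]
 [ 491.2  303.4]] [512.24748711  70.0617259 ]
rail [587.57980448 246.98559544  58.        ]
rail [ 514.36187709 -124.88187564   58.        ]
bar [538.93913644  10.29703931 128.        ]
bar [537.72797397 -34.47318683 128.        ]
panel [501.18057265 235.510129    82.        ]
panel [499.95376481 270.77939395  82.        ]
panel [552.10582102 264.42530235  82.        ]
```

>>> step_arm(
  deltas=[
    [[0.5, 14.4, 29.4, 0, 0, 0, 0.055], [0.5, 14.4, 29.4, 0, 0, 0, 0.055], [0.5, 14.4, 29.4, 0, 0, 0, 0.055], [0.5, 14.4, 29.4, 0, 0, 0, 0.055], [0.5, 14.4, 29.4, 0, 0, 0, 0.055], [0.5, 14.4, 29.4, 0, 0, 0, 0.055], [0.5, 14.4, 29.4, 0, 0, 0, 0.055], [0.5, 14.4, 29.4, 0, 0, 0, 0.055], [0.5, 14.4, 29.4, 0, 0, 0, 0.055], [0.5, 14.4, 29.4, 0, 0, 0, 0.055]],
  ],
)

```text
clock: 0.93
eef_pos: [393.6, -304.6, 205.6]
tool_rot: [-3.141, 0.0, 0.946]
force: [-0.3, -0.6, 0.3]
width: 42.8
```

>>> step_arm(
  deltas=[
    [[0.5, 14.4, 29.4, 0, 0, 0, 0.055], [0.5, 14.4, 29.4, 0, 0, 0, 0.055], [0.5, 14.4, 29.4, 0, 0, 0, 0.055], [0.5, 14.4, 29.4, 0, 0, 0, 0.055], [0.5, 14.4, 29.4, 0, 0, 0, 0.055], [0.5, 14.4, 29.4, 0, 0, 0, 0.055], [0.5, 14.4, 29.4, 0, 0, 0, 0.055], [0.5, 14.4, 29.4, 0, 0, 0, 0.055], [0.5, 14.4, 29.4, 0, 0, 0, 0.055], [0.5, 0, 0, 0, 0, 0, 0]],
  ],
)

```text
clock: 1.77
eef_pos: [525.9, -33.5, 205.9]
tool_rot: [3.139, -0.006, 1.45]
force: [-0.7, 0.0, -0.3]
width: 42.9
```

```bash
python3 - <<'E'
from h import *
s=ctrl.read_state();print({k:np.round(s[k],3) for k in('clock','qpos','eef_pos','tool_rot','force','torque','width')})
ci=ctrl.camera_info('wrist');print(ci)
p,d=ctrl.get_image('wrist');cv2.imwrite('pics/w1.png',cv2.convertScaleAbs(p[:,:,::-1],alpha=1.6));np.save('w1d.npy',d);np.save('w1p.npy',p)
E
```

```text
{'clock': np.float64(1.767), 'qpos': array([ 0.226,  0.464, -0.305,  1.856,  0.174,  0.844, -0.285]), 'eef_pos': array([525.902, -33.51 , 205.882]), 'tool_rot': array([ 3.139, -0.006,  1.45 ]), 'force': array([-0.654,  0.004, -0.294]), 'torque': array([ 0.043, -0.057,  0.017]), 'width': np.float64(42.949)}
{'intrinsics': array([[309.70691629,   0.        , 319.56299346],
       [  0.        , 309.70691629, 195.4327898 ],
       [  0.        ,   0.        ,   1.        ]]), 'rvec': array([-2.83467075,  0.17083114,  0.02071766]), 'tvec': array([-527.0830779 ,   -8.43853096,  387.00440272])}
```

View pics/w1.png

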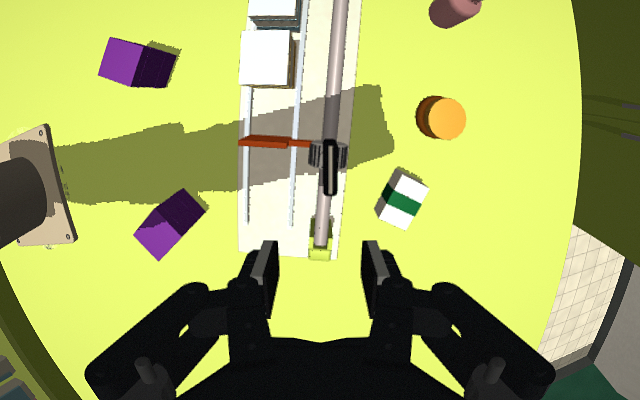

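The wrist view shows the T-bar at about (330,167) with its white line along the image's vertical. The stop plate is at (275,143), carton c at (266,58), and the purple look-alikes are to the left, off the rack.

```bash
cat >> h.py <<'E'
def wback(ci,u,v,z):
    R,_=cv2.Rodrigues(ci['rvec']);K=ci['intrinsics'];x=(u-K[0,2])/K[0,0];y=(v-K[1,2])/K[1,1];r=np.hypot(x,y)
    w=R.T@np.array([np.sin(r)*x/r,np.sin(r)*y/r,np.cos(r)]);c=-R.T@ci['tvec'];return c+(z-c[2])/w[2]*w
E
python3 - <<'E'
from h import *
p=np.load('w1p.npy')
c=p[120:215,270:390,::-1];cv2.imwrite('pics/w1c.png',cv2.convertScaleAbs(cv2.resize(c,None,fx=6,fy=6,interpolation=cv2.INTER_CUBIC),alpha=1.8))
ci=ctrl.camera_info('wrist');print(ctrl.read_state()['eef_pos'],ci['tvec'])
E
```

```text
[524.15656086 -37.3179531  205.52241532] [-525.29242613  -10.83299431  387.1387811 ]
```

View pics/w1c.png

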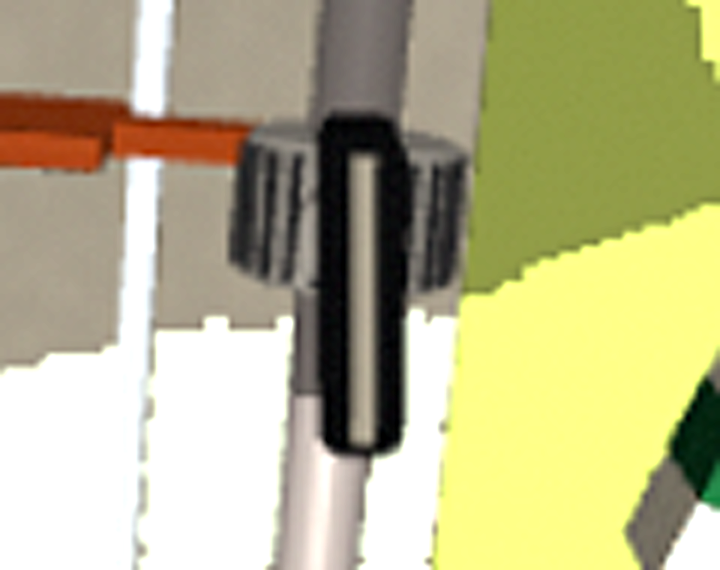

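```bash
python3 - <<'E'
from h import *
ci=dict(intrinsics=np.array([[309.70691629,0,319.56299346],[0,309.70691629,195.4327898],[0,0,1]]),rvec=np.array([-2.83467075,0.17083114,0.02071766]),tvec=np.array([-527.0830779,-8.43853096,387.00440272]))
f=lambda a,b,z:wback(ci,270+a/6,120+b/6,z)
a=f(365,155,128);b=f(362,445,128);print(a,b,(a+b)/2,np.arctan2((a-b)[0],(a-b)[1]))
# rail centre: image px
a=wback(ci,340,5,58);b=wback(ci,322,215,58);print(a,b,np.arctan2((a-b)[0],(a-b)[1]))
print(ctrl.read_state()['tool_rot'],ctrl.read_state()['qpos'])
E
```

```text
[540.38683344   7.40142333 128.        ] [535.50083738 -32.71428221 128.        ] [537.94383541 -12.65642944 128.        ] 0.12120061461617682
[568.59175438 142.61608333  58.        ] [524.09575379 -76.94076342  58.        ] 0.19995460775618135
[ 3.14121335e+00 -2.50714869e-03  1.44571910e+00] [ 0.22852165  0.46314632 -0.30124702  1.85811459  0.17487312  0.84532936
 -0.28426772]
```

>>> step_arm(
  deltas=[
    [[0.5, 7, 13, 0, 0, 0, 0], [0.5, 7, 13, 0, 0, 0, 0.005], [0.5, 0, 0, -20, 0, 0, 0], [0.5, 0, 0, -20, 0, 0, 0], [0.5, 0, 0, -15, 0, 0, 0], [0.5, 0, 0, 0, 0, 0, 0], [0.5, 0, 0, 0, 0, 0, 0]],
  ],
)

```text
clock: 2.4
eef_pos: [536.1, -16.8, 150.1]
tool_rot: [-3.139, 0.001, 1.442]
force: [-0.2, 0.3, 0.9]
width: 42.9
```

```bash
python3 - <<'E'
from h import *
s=ctrl.read_state();print({k:np.round(s[k],3) for k in('clock','qpos','eef_pos','tool_rot','force','torque','width')})
ci=ctrl.camera_info('wrist')
p,d=ctrl.get_image('wrist');cv2.imwrite('pics/w2.png',cv2.convertScaleAbs(p[:,:,::-1],alpha=1.6))
np.save('ci2.npy',ci,allow_pickle=True)
E
```

```text
{'clock': np.float64(2.4), 'qpos': array([ 0.164,  0.552, -0.275,  1.887,  0.215,  0.734, -0.362]), 'eef_pos': array([536.078, -16.794, 150.145]), 'tool_rot': array([-3.139e+00,  1.000e-03,  1.442e+00]), 'force': array([-0.228,  0.333,  0.9  ]), 'torque': array([ 0.039, -0.039,  0.032]), 'width': np.float64(42.876)}
```

View pics/w2.png

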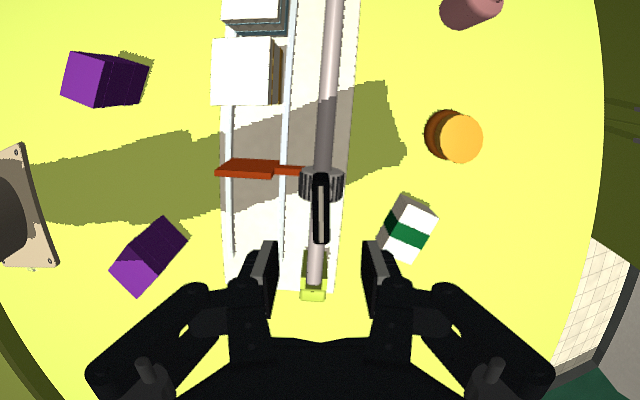

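The bar at (320,210) is centred between the pads at (265) and (375).

```bash
python3 - <<'E'
from h import *
ci=np.load('ci2.npy',allow_pickle=True).item()
a=wback(ci,322,189,128);b=wback(ci,320.5,238,128);print(a,b,(a+b)/2,np.arctan2((a-b)[0],(a-b)[1]))
E
```

```text
[540.61936395   5.24533131 128.        ] [535.30215062 -28.89958637 128.        ] [537.96075729 -11.82712753 128.        ] 0.15448409908053096
```

>>> step_arm(
  deltas=[
    [[0.5, 2, 4.5, 0, 0, 0, 0], [0.5, 0, 0, -20, 0, 0, 0], [0.5, 0, 0, -17, 0, 0, 0], [0.5, 0, 0, -10, 0, 0, 0], [0.5, 0, 0, 0, 0, 0, 0], [0.5, 0, 0, 0, 0, 0, 0]],
  ],
)

```text
clock: 2.95
eef_pos: [539.3, -11.0, 104.1]
tool_rot: [3.141, -0.0, 1.444]
force: [-0.4, 0.3, -0.3]
width: 42.6
```

>>> step_arm(
  deltas=[
    [[0.25, -1.0, -0.5, 0, 0, 0, 0], [0, 0, 0, 0, 0, 0, 0], [0, 0, 0, 0, 0, 0, 0], [0, 0, 0, 0, 0, 0, 0], [0, 0, 0, 0, 0, 0, 0], [0, 0, 0, 0, 0, 0, 0]],
  ],
)

```text
clock: 3.45
eef_pos: [538.2, -11.7, 103.9]
tool_rot: [3.141, -0.0, 1.444]
force: [-0.2, -1.0, -0.7]
width: -0.0
```

```bash
python3 - <<'E'
from h import *
s=ctrl.read_state();print({k:np.round(s[k],3) for k in('clock','eef_pos','force','torque','width')})
for n in('wrist','scene'):
    p,d=ctrl.get_image(n)
    if n=='scene': p=cv2.resize(p[130:270,210:450],None,fx=3.3,fy=3.3,interpolation=cv2.INTER_CUBIC)
    cv2.imwrite(f'pics/{n}3.png',cv2.convertScaleAbs(p[:,:,::-1],alpha=1.6))
E
```

```text
{'clock': np.float64(3.45), 'eef_pos': array([538.161, -11.673, 103.919]), 'force': array([-0.197, -1.001, -0.72 ]), 'torque': array([ 0.031, -0.031, -0.022]), 'width': np.float64(-0.032)}
```

View pics/wrist3.png

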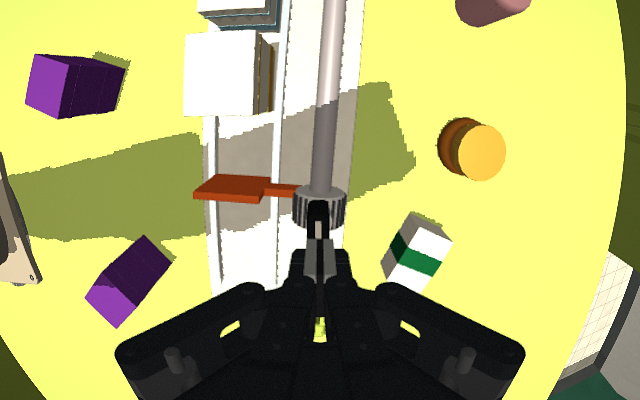

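View pics/scene3.png

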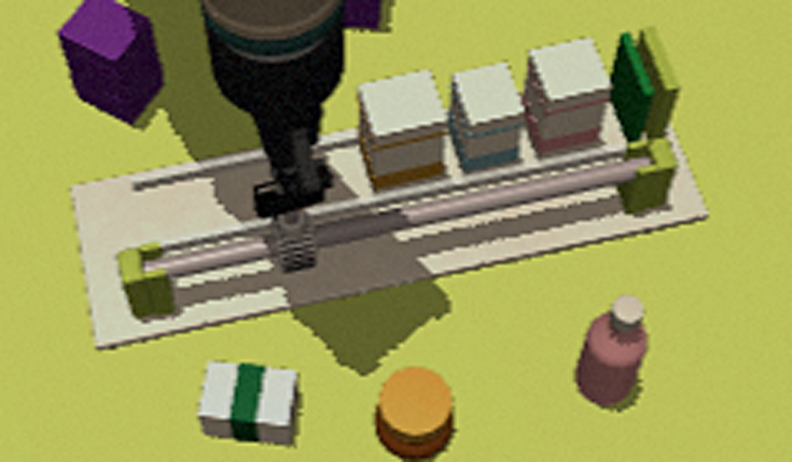

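```bash
python3 - <<'E'
import cv2
p=cv2.imread('pics/wrist3.png')[170:350,240:400];cv2.imwrite('pics/w3c.png',cv2.resize(p,None,fx=3.3,fy=3.3,interpolation=cv2.INTER_CUBIC))
E
```

```text
(no output)
```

View pics/w3c.png

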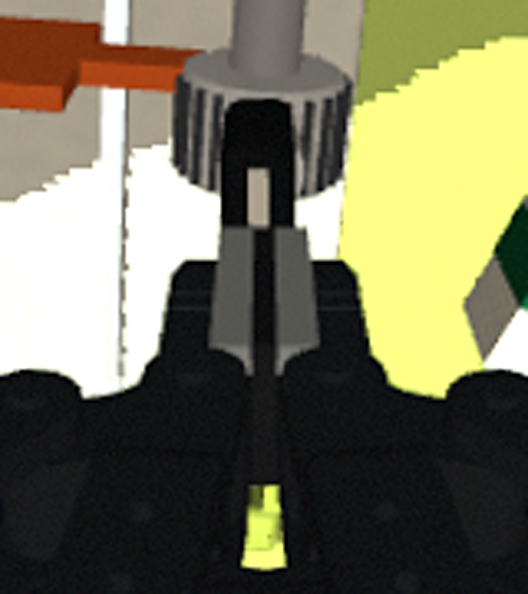

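```bash
python3 - <<'E'
from h import *
ci=ctrl.camera_info('wrist');R,_=cv2.Rodrigues(ci['rvec']);print('cam',-R.T@ci['tvec'],'axis',R[2])
def pr(P):
    c=R@np.array(P,float)+ci['tvec'];r=np.hypot(c[0],c[1]);th=np.arctan2(r,c[2]);K=ci['intrinsics'];return (K[0,2]+K[0,0]*th*c[0]/r).round(1),(K[1,2]+K[0,0]*th*c[1]/r).round(1)
T=np.array([538.2,-11.7,104])
x=np.array([np.cos(1.444),np.sin(1.444),0]); y=np.array([-x[1],x[0],0])
for n,o in dict(tcp=(0,0,0),grasp=(0,0,11),tip=(0,0,-8)).items():
  for w in(-6,0,6): print(n,w,pr(T+np.array([0,0,o[2]])+w*y),'front edge',pr(T+np.array([0,0,o[2]])+w*y+11*x))
for yb in(-23,0,23): print('bar top',yb,[pr(np.array([538,-12,128])+yb*x+w*y) for w in(-6,6)])
E
```

```text
cam [547.94556417  66.13803099 271.38683313] axis [-0.03695898 -0.30061262 -0.95302995]
tcp -6 (np.float64(329.5), np.float64(235.8)) front edge (np.float64(329.7), np.float64(218.8))
tcp 0 (np.float64(319.4), np.float64(235.9)) front edge (np.float64(319.4), np.float64(218.8))
tcp 6 (np.float64(309.4), np.float64(235.9)) front edge (np.float64(309.1), np.float64(218.8))
grasp -6 (np.float64(330.1), np.float64(244.1)) front edge (np.float64(330.4), np.float64(226.2))
grasp 0 (np.float64(319.5), np.float64(244.1)) front edge (np.float64(319.5), np.float64(226.2))
grasp 6 (np.float64(308.8), np.float64(244.1)) front edge (np.float64(308.5), np.float64(226.2))
tip -6 (np.float64(329.1), np.float64(230.4)) front edge (np.float64(329.3), np.float64(213.8))
tip 0 (np.float64(319.4), np.float64(230.4)) front edge (np.float64(319.4), np.float64(213.8))
tip 6 (np.float64(309.7), np.float64(230.4)) front edge (np.float64(309.5), np.float64(213.8))
bar top -23 [(np.float64(329.9), np.float64(291.3)), (np.float64(308.4), np.float64(291.3))]
bar top 0 [(np.float64(330.6), np.float64(255.7)), (np.float64(307.7), np.float64(255.7))]
bar top 23 [(np.float64(331.3), np.float64(215.0)), (np.float64(307.1), np.float64(215.0))]
```

```bash
python3 - <<'E'
from h import *
p,d=ctrl.get_image('scene');np.save('s4d.npy',d)
ci=ctrl.camera_info('scene');R,_=cv2.Rodrigues(ci['rvec']);K=ci['intrinsics'];t=ci['tvec']
v,u=np.mgrid[:400,:640];W=(np.stack([(u-K[0,2])/K[0,0]*d,(v-K[1,2])/K[1,1]*d,d],-1)-t)@R
for r in range(164,204,2): print(r,[tuple(W[r,c].round(0).astype(int)) for c in range(288,312,4)])
c=p[150:215,265:345,::-1];cv2.imwrite('pics/s4.png',cv2.convertScaleAbs(cv2.resize(c,None,fx=9,fy=9,interpolation=cv2.INTER_CUBIC),alpha=2.2))
p,d=ctrl.get_image('wrist');ci=ctrl.camera_info('wrist');print(d[235:290:4,308:334:3].round(0))
E
```

```text
164 [(np.int64(567), np.int64(-34), np.int64(263)), (np.int64(571), np.int64(-28), np.int64(265)), (np.int64(984), np.int64(-162), np.int64(910)), (np.int64(576), np.int64(-15), np.int64(262)), (np.int64(576), np.int64(-7), np.int64(257)), (np.int64(419), np.int64(63), np.int64(-1))]
166 [(np.int64(553), np.int64(-30), np.int64(234)), (np.int64(557), np.int64(-24), np.int64(236)), (np.int64(573), np.int64(-22), np.int64(256)), (np.int64(575), np.int64(-15), np.int64(254)), (np.int64(574), np.int64(-6), np.int64(248)), (np.int64(426), np.int64(60), np.int64(2))]
168 [(np.int64(554), np.int64(-31), np.int64(229)), (np.int64(555), np.int64(-24), np.int64(227)), (np.int64(573), np.int64(-22), np.int64(250)), (np.int64(575), np.int64(-15), np.int64(247)), (np.int64(577), np.int64(-8), np.int64(246)), (np.int64(429), np.int64(59), np.int64(-3))]
170 [(np.int64(414), np.int64(11), np.int64(-2)), (np.int64(555), np.int64(-24), np.int64(218)), (np.int64(574), np.int64(-22), np.int64(244)), (np.int64(574), np.int64(-15), np.int64(239)), (np.int64(578), np.int64(-8), np.int64(241)), (np.int64(4
[... 4505 characters left out ...]
np.int64(8), np.int64(54))]
[[158. 158. 157. 157. 158. 157. 158. 159. 289.]
 [152. 151. 151. 152. 151. 151. 151. 152. 150.]
 [148. 148. 147. 146. 148. 148. 147. 148. 148.]
 [144. 143. 144. 144. 144. 145. 143. 145. 143.]
 [140. 140. 139. 139. 140. 140. 139. 139. 140.]
 [137. 137. 136. 137. 136. 136. 137. 137. 136.]
 [133. 132. 131. 131. 132. 132. 131. 133. 133.]
 [130. 129. 128. 129. 129. 129. 129. 129. 128.]
 [127. 126. 127. 127. 126. 126. 127. 127. 126.]
 [123. 122. 123. 123. 122. 122. 123. 123. 123.]
 [120. 120. 121. 121. 120. 120. 119. 122. 121.]
 [116. 114. 120. 121. 121. 121. 121. 116. 115.]
 [112. 113. 113. 122. 122. 122. 112. 113. 113.]
 [111. 110. 113. 123. 121. 122. 109. 110. 110.]]
```

View pics/s4.png

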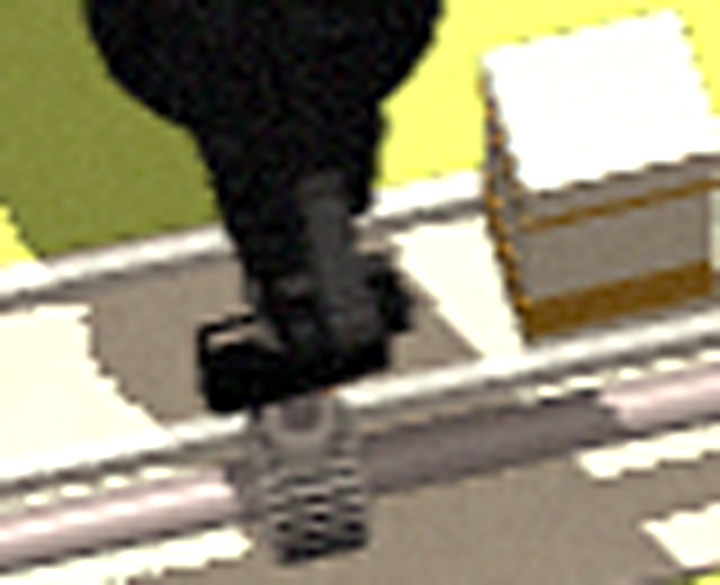

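```bash
python3 - <<'E'
from h import *
s=ctrl.read_state();ci=ctrl.camera_info('wrist');p,d=ctrl.get_image('wrist');R,_=cv2.Rodrigues(ci['rvec']);K=ci['intrinsics']
print(s['eef_pos'],s['force'],s['width'])
def W(u,v):
    x=(u-K[0,2])/K[0,0];y=(v-K[1,2])/K[1,1];r=np.hypot(x,y);k=np.tan(r)/r;D=float(d[v,u]);return (R.T@(np.array([x*k,y*k,1])*D-ci['tvec'])).round(1)
for n,(u,v) in dict(bar0=(320,222),bar1=(319,232),bar2=(313,234),tip=(312,242),tipr=(327,242),mid=(320,245),mid2=(320,270),pad=(308,270),floor=(150,180),floor2=(420,160),carton=(215,75),jar=(482,152),fing=(300,300)).items(): print(n,W(u,v),p[v,u])
E
```

```text
[538.00508624 -11.63922748 103.7059252 ] [-0.80224633 -0.38688057  0.0265544 ] -0.12954369952331773
bar0 [540.9   7.8 129.7] [109 102  91]
bar1 [539.6   1.6 127.9] [106 100  88]
bar2 [547.9  66.1 271.3] [8 7 8]
tip [536.1   0.9 137. ] [54 54 51]
tipr [ 5.433e+02 -5.000e-01  1.361e+02] [54 53 50]
mid [540.    0.6 140.6] [6 6 6]
mid2 [5.399e+02 3.000e-01 1.627e+02] [9 9 9]
pad [5.349e+02 5.000e-01 1.621e+02] [54 54 50]
floor [369.6  18.1  -0.8] [90 97 45]
floor2 [ 6.336e+02  2.900e+00 -1.000e-01] [168 180  85]
carton [489.4  91.   92.2] [178 189 188]
jar [674.5  14.9  45.3] [176 132  50]
fing [533.1   2.  184.4] [12 11 13]
```

The fingers shut above the bar: the pads are grey at (320,239–283), and wrist depth puts their tips at z≈133 although the reported TCP is z=104. So the tips sit about 36 mm higher than the stated tool length implies. I'll open, go lower by that amount, and check again.

>>> step_arm(
  deltas=[
    [[0.4, 0, 0, 4, 0, 0, 0], [0.4, 0, 0, 0, 0, 0, 0], [0.4, 0, 0, 0, 0, 0, 0], [0.4, 0, 0, 0, 0, 0, 0], [0.4, 0, 0, -8, 0, 0, 0], [0.4, 0, 0, -8, 0, 0, 0], [0.4, 0, 0, 0, 0, 0, 0]],
  ],
)

```text
clock: 4.28
eef_pos: [536.6, -11.8, 89.8]
tool_rot: [-3.138, 0.001, 1.444]
force: [-0.0, -0.5, 0.5]
width: 34.4
```

```bash
cat >> h.py <<'E'
def look(tag,crop=(150,350,220,420)):
    s=ctrl.read_state();print({k:np.round(s[k],3) for k in('clock','eef_pos','tool_rot','force','torque','width')})
    ci=ctrl.camera_info('wrist');p,d=ctrl.get_image('wrist');a,b,c,e=crop
    cv2.imwrite(f'pics/{tag}.png',cv2.convertScaleAbs(cv2.resize(p[a:b,c:e,::-1],None,fx=2.8,fy=2.8,interpolation=cv2.INTER_CUBIC),alpha=2.0))
    R,_=cv2.Rodrigues(ci['rvec']);K=ci['intrinsics']
    v,u=np.mgrid[:400,:640];x=(u-K[0,2])/K[0,0];y=(v-K[1,2])/K[1,1];r=np.hypot(x,y)+1e-9;k=np.tan(np.minimum(r,1.4))/r
    return p,d,(np.stack([x*k*d,y*k*d,d],-1)-ci['tvec'])@R
E
python3 - <<'E'
from h import *
look('w5')
E
```

```text
{'clock': np.float64(4.283), 'eef_pos': array([536.558, -11.79 ,  89.806]), 'tool_rot': array([-3.138e+00,  1.000e-03,  1.444e+00]), 'force': array([-0.003, -0.529,  0.464]), 'torque': array([-0.023,  0.04 , -0.043]), 'width': np.float64(34.411)}
```

View pics/w5.png

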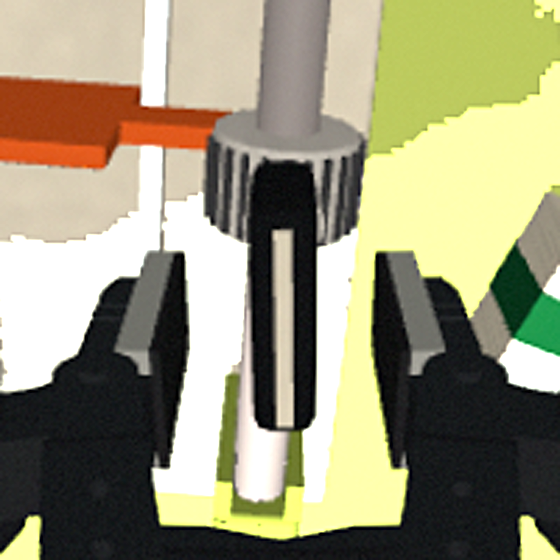

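>>> step_arm(
  deltas=[
    [[0.4, 0.5, 0, -10, 0, 0, 0], [0.4, 0, 0, -9, 0, 0, 0], [0.4, 0, 0, 0, 0, 0, 0], [0.4, 0, 0, 0, 0, 0, 0]],
  ],
)

```text
clock: 4.67
eef_pos: [537.8, -11.6, 71.8]
tool_rot: [-3.14, 0.0, 1.444]
force: [-0.6, -0.4, -0.1]
width: 34.1
```

```bash
python3 - <<'E'
from h import *
p,d,W=look('w6')
for u,v in((283,242),(285,245),(280,255),(285,260)): print(W[v,u].round(0),p[v,u])
E
```

```text
{'clock': np.float64(4.667), 'eef_pos': array([537.831, -11.615,  71.811]), 'tool_rot': array([-3.14 ,  0.   ,  1.444]), 'force': array([-0.619, -0.422, -0.141]), 'torque': array([ 0.038, -0.015, -0.002]), 'width': np.float64(34.105)}
[522.   3. 105.] [11 11 11]
[522.  -1. 102.] [0 0 0]
[522.   3. 118.] [9 7 8]
[521.  -8. 103.] [4 5 5]
```

View pics/w6.png

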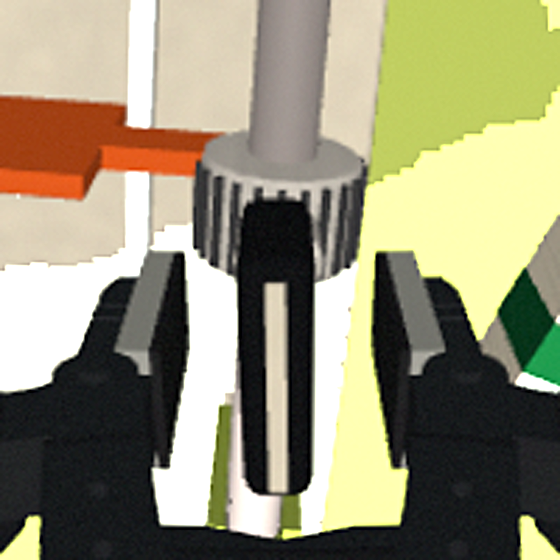

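>>> step_arm(
  deltas=[
    [[0.2, 0, 0, 0, 0, 0, 0], [0.1, 0, 0, 0, 0, 0, 0], [0, 0, 0, 0, 0, 0, 0], [0, 0, 0, 0, 0, 0, 0], [0, 0, 0, 0, 0, 0, 0], [0, 0, 0, 0, 0, 0, 0]],
  ],
)

```text
clock: 5.22
eef_pos: [537.5, -11.5, 73.1]
tool_rot: [-3.14, 0.0, 1.445]
force: [-4.0, 1.3, 6.2]
width: 11.3
```

```bash
python3 - <<'E'
from h import *
p,d,W=look('w7')
E
```

```text
{'clock': np.float64(5.217), 'eef_pos': array([537.46 , -11.473,  73.062]), 'tool_rot': array([-3.14 ,  0.   ,  1.445]), 'force': array([-3.956,  1.344,  6.233]), 'torque': array([0.167, 0.907, 0.384]), 'width': np.float64(11.303)}
```

View pics/w7.png

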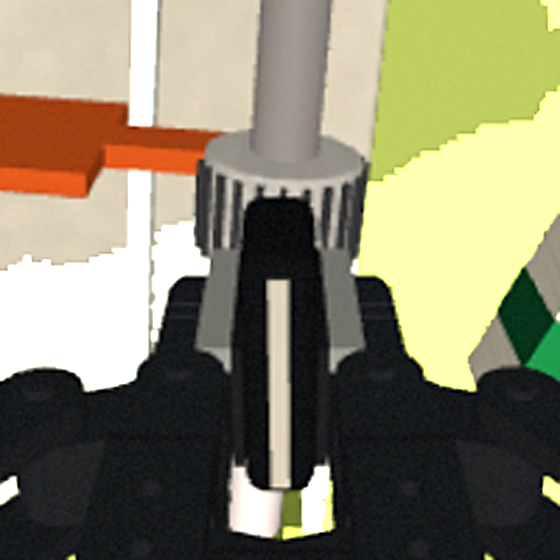

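The grip holds (width 11.3, pads on both sides of the bar). Next I loosen the screw.

>>> step_arm(
  deltas=[
    [[0, 0, 0, 0.5, 0, 0, 0.1], [0, 0, 0, 0.5, 0, 0, 0.1], [0, 0, 0, 0, 0, 0, 0.1], [0, 0, 0, 0, 0, 0, 0.1], [0, 0, 0, 0, 0, 0, 0]],
  ],
)

```text
clock: 5.68
eef_pos: [536.7, -11.5, 73.1]
tool_rot: [-3.139, -0.001, 1.846]
force: [-4.8, 1.7, -1.6]
width: 11.2
```

>>> step_arm(
  deltas=[
    [[0, -0.5, 0.1, 0, 0, 0, 0.1], [0, 0, 0, 0, 0, 0, 0.1], [0, 0, 0, 0, 0, 0, 0.1], [0, 0, 0, 0, 0, 0, 0.1], [0, 0, 0, 0, 0, 0, 0.1], [0, 0, 0, 0, 0, 0, 0.1], [0, 0, 0, 0, 0, 0, 0.1], [0, 0, 0, 0, 0, 0, 0.05], [0, 0, 0, 0, 0, 0, 0], [0, 0, 0, 0, 0, 0, 0]],
  ],
)

```text
clock: 6.52
eef_pos: [535.7, -12.2, 73.0]
tool_rot: [-3.139, -0.003, 2.59]
force: [-4.6, -0.3, -0.0]
width: 11.0
```

```bash
python3 - <<'E'
from h import *
p,d,W=look('w8',(100,300,220,420))
E
```

```text
{'clock': np.float64(6.517), 'eef_pos': array([535.748, -12.21 ,  73.029]), 'tool_rot': array([-3.139e+00, -3.000e-03,  2.590e+00]), 'force': array([-4.593, -0.294, -0.045]), 'torque': array([0.024, 0.997, 0.149]), 'width': np.float64(10.964)}
```

View pics/w8.png

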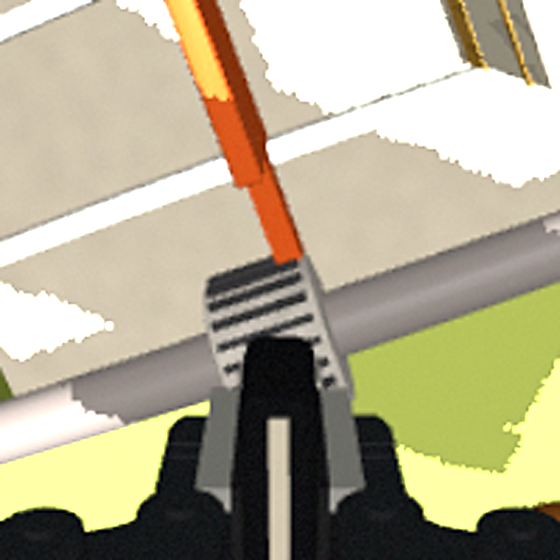

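Screw at about 1.2 rad, so it is loose and the collar hasn't moved. Next I slide along the rail direction (0.198, 0.980), free for about 56 mm.

>>> step_arm(
  deltas=[
    [[0, 0.1, 2.1, 0, 0, 0, 0], [0, 0.8, 3.9, 0, 0, 0, 0], [0, 1.0, 4.9, 0, 0, 0, 0], [0, 1.0, 4.9, 0, 0, 0, 0], [0, 1.0, 4.9, 0, 0, 0, 0], [0, 1.0, 4.9, 0, 0, 0, 0], [0, 1.0, 4.9, 0, 0, 0, 0], [0, 1.0, 4.9, 0, 0, 0, 0], [0, 0.6, 2.9, 0, 0, 0, 0], [0, 0, 0, 0, 0, 0, 0]],
  ],
)

```text
clock: 7.4
eef_pos: [543.9, 27.6, 73.0]
tool_rot: [-3.14, -0.003, 2.592]
force: [-5.1, 3.1, -2.7]
width: 11.0
```

>>> step_arm(
  deltas=[
    [[0, 0.3, 2.0, 0, 0, 0, 0], [0, 0.3, 2.0, 0, 0, 0, 0], [0, 0.4, 2.0, 0, 0, 0, 0], [0, 0.4, 2.0, 0, 0, 0, 0], [0, 0.4, 2.0, 0, 0, 0, 0], [0, 0.4, 2.0, 0, 0, 0, 0], [0, 0.4, 2.0, 0, 0, 0, 0], [0, 0.4, 2.0, 0, 0, 0, 0], [0, 0.4, 2.0, 0, 0, 0, 0], [0, 0.4, 2.0, 0, 0, 0, 0]],
  ],
)

```text
clock: 8.23
eef_pos: [547.7, 46.0, 73.0]
tool_rot: [-3.139, -0.002, 2.591]
force: [-5.9, -0.9, -2.3]
width: 11.2
```

>>> step_arm(
  deltas=[
    [[0, 0.4, 2.0, 0, 0, 0, 0], [0, 0.4, 2.0, 0, 0, 0, 0], [0, 0.4, 2.0, 0, 0, 0, 0], [0, 0.4, 2.0, 0, 0, 0, 0], [0, 0.4, 2.0, 0, 0, 0, 0], [0, 0, 0, 0, 0, 0, 0]],
  ],
)

```text
clock: 8.73
eef_pos: [549.9, 56.7, 73.1]
tool_rot: [-3.14, -0.002, 2.592]
force: [-5.2, 0.4, -3.1]
width: 11.2
```

```bash
python3 - <<'E'
from h import *
s=ctrl.read_state();print({k:np.round(s[k],3) for k in('clock','eef_pos','tool_rot','force','torque','width')})
p,d=ctrl.get_image('top');np.save('t9.npy',d)
c=p[155:260,185:400,::-1];cv2.imwrite('pics/t9.png',cv2.convertScaleAbs(cv2.resize(c,None,fx=3.7,fy=3.7,interpolation=cv2.INTER_CUBIC),alpha=1.8))
E
```

```text
{'clock': np.float64(8.733), 'eef_pos': array([549.878,  56.709,  73.07 ]), 'tool_rot': array([-3.140e+00, -2.000e-03,  2.592e+00]), 'force': array([-5.188,  0.36 , -3.073]), 'torque': array([ 0.144,  1.078, -0.019]), 'width': np.float64(11.178)}
```

View pics/t9.png

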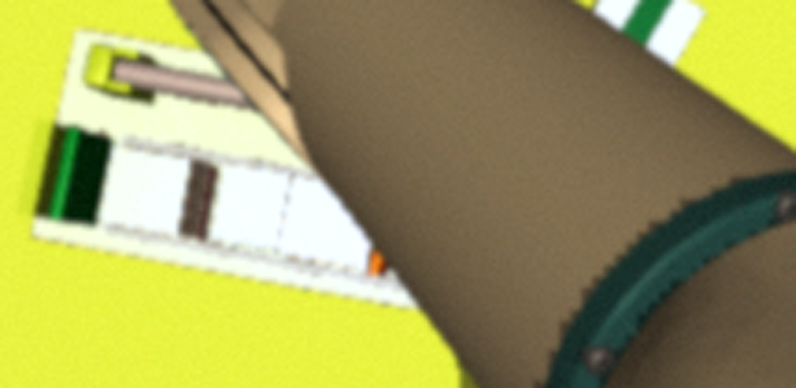

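>>> step_arm(
  deltas=[
    [[0, 0.4, 2.0, 0, 0, 0, 0], [0, 0.4, 2.0, 0, 0, 0, 0], [0, 0.4, 2.0, 0, 0, 0, 0], [0, 0.4, 2.0, 0, 0, 0, 0], [0, 0.2, 1.0, 0, 0, 0, 0], [0, 0.2, 1.0, 0, 0, 0, 0]],
  ],
)

```text
clock: 9.28
eef_pos: [551.7, 65.7, 73.0]
tool_rot: [-3.138, -0.002, 2.592]
force: [-5.1, -2.0, -2.2]
width: 11.3
```

>>> step_arm(
  deltas=[
    [[0, 0.2, 1.0, 0, 0, 0, 0], [0, 0.2, 1.0, 0, 0, 0, 0], [0, 0.2, 1.0, 0, 0, 0, 0], [0, 0.2, 1.0, 0, 0, 0, 0]],
  ],
)

```text
clock: 9.62
eef_pos: [552.5, 69.6, 73.1]
tool_rot: [-3.138, -0.002, 2.592]
force: [-5.6, -1.9, -2.1]
width: 11.2
```

>>> step_arm(
  deltas=[
    [[0, 0.2, 1.0, 0, 0, 0, 0], [0, 0.2, 1.0, 0, 0, 0, 0]],
  ],
)

```text
clock: 9.78
eef_pos: [552.9, 71.6, 73.0]
tool_rot: [-3.138, -0.002, 2.592]
force: [-6.5, -2.6, -1.3]
width: 11.2
```

>>> step_arm(
  deltas=[
    [[0, 0.2, 1.0, 0, 0, 0, 0], [0, 0.2, 1.0, 0, 0, 0, 0]],
  ],
)

```text
clock: 9.95
eef_pos: [553.3, 73.6, 73.1]
tool_rot: [-3.138, -0.002, 2.592]
force: [-6.6, -1.4, -2.6]
width: 10.9
```

>>> step_arm(
  deltas=[
    [[0, 0.2, 1.0, 0, 0, 0, 0], [0, 0.2, 1.0, 0, 0, 0, 0]],
  ],
)

```text
clock: 10.12
eef_pos: [553.7, 75.3, 73.0]
tool_rot: [-3.138, -0.002, 2.591]
force: [-6.3, -2.1, -1.2]
width: 11.1
```

>>> step_arm(
  deltas=[
    [[0, 0.1, 0.5, 0, 0, 0, 0], [0, 0.1, 0.5, 0, 0, 0, 0]],
  ],
)

```text
clock: 10.28
eef_pos: [553.8, 76.1, 73.0]
tool_rot: [-3.138, -0.002, 2.591]
force: [-6.3, -2.9, -1.4]
width: 11.0
```

>>> step_arm(
  deltas=[
    [[0, 0.1, 0.5, 0, 0, 0, 0], [0, 0.1, 0.5, 0, 0, 0, 0]],
  ],
)

```text
clock: 10.45
eef_pos: [554.0, 77.1, 73.0]
tool_rot: [-3.138, -0.002, 2.591]
force: [-5.3, -2.2, -1.3]
width: 11.2
```

>>> step_arm(
  deltas=[
    [[0, 0.1, 0.5, 0, 0, 0, 0], [0, 0.1, 0.5, 0, 0, 0, 0], [0, 0.1, 0.5, 0, 0, 0, 0]],
  ],
)

```text
clock: 10.7
eef_pos: [554.3, 78.6, 73.0]
tool_rot: [-3.138, -0.002, 2.591]
force: [-5.3, -2.2, -0.8]
width: 10.9
```

>>> step_arm(
  deltas=[
    [[0, 0.1, 0.5, 0, 0, 0, 0], [0, 0.1, 0.5, 0, 0, 0, 0]],
  ],
)

```text
clock: 10.87
eef_pos: [554.6, 79.6, 73.1]
tool_rot: [-3.138, -0.002, 2.591]
force: [-5.5, -2.3, -1.8]
width: 10.9
```

```bash
python3 - <<'E'
from h import *
p,d=ctrl.get_image('top');np.save('t10.npy',d)
c=p[155:260,185:400,::-1];cv2.imwrite('pics/t10.png',cv2.convertScaleAbs(cv2.resize(c,None,fx=3.7,fy=3.7,interpolation=cv2.INTER_CUBIC),alpha=1.8))
E
```

```text
(no output)
```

View pics/t10.png

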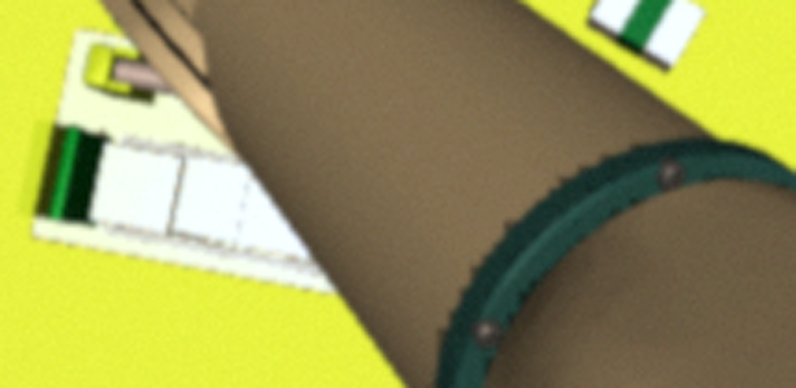

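```bash
python3 - <<'E'
from h import *
a=back('top',185+71/3.7,155+172/3.7,z=82);b=back('top',185+97/3.7,155+183/3.7,z=91)
print(a,b,(a-b)@np.array([.198,.98,0]))
E
```

```text
[524.6570842  257.73731756  82.        ] [517.40857659 240.06606479  91.        ] 18.75303222063943
```

The top view shows the three cartons touching, with carton a's front at crop (97,183) and the panel top's front edge at (71,172). About 18 mm is left.

>>> step_arm(
  deltas=[
    [[0, 0.2, 1.0, 0, 0, 0, 0], [0, 0.2, 1.0, 0, 0, 0, 0], [0, 0.2, 1.0, 0, 0, 0, 0], [0, 0.2, 1.0, 0, 0, 0, 0], [0, 0.2, 1.0, 0, 0, 0, 0], [0, 0.2, 1.0, 0, 0, 0, 0]],
  ],
)

```text
clock: 11.42
eef_pos: [555.7, 85.6, 73.0]
tool_rot: [-3.138, -0.002, 2.591]
force: [-6.2, -1.6, -1.8]
width: 11.3
```

>>> step_arm(
  deltas=[
    [[0, 0.2, 1.0, 0, 0, 0, 0], [0, 0.2, 1.0, 0, 0, 0, 0], [0, 0.2, 1.0, 0, 0, 0, 0]],
  ],
)

```text
clock: 11.67
eef_pos: [556.4, 88.6, 73.0]
tool_rot: [-3.138, -0.002, 2.591]
force: [-5.0, -2.1, -1.9]
width: 10.9
```

>>> step_arm(
  deltas=[
    [[0, 0.1, 0.5, 0, 0, 0, 0], [0, 0.1, 0.5, 0, 0, 0, 0], [0, 0.1, 0.5, 0, 0, 0, 0]],
  ],
)

```text
clock: 11.92
eef_pos: [556.7, 90.1, 73.1]
tool_rot: [-3.138, -0.002, 2.591]
force: [-5.7, -1.8, -1.2]
width: 11.2
```

>>> step_arm(
  deltas=[
    [[0, 0.1, 0.5, 0, 0, 0, 0], [0, 0.1, 0.5, 0, 0, 0, 0], [0, 0.1, 0.5, 0, 0, 0, 0]],
  ],
)

```text
clock: 12.17
eef_pos: [557.0, 91.6, 73.0]
tool_rot: [-3.138, -0.002, 2.591]
force: [-5.5, -2.8, -2.5]
width: 11.2
```

>>> step_arm(
  deltas=[
    [[0, 0.1, 0.5, 0, 0, 0, 0], [0, 0.1, 0.5, 0, 0, 0, 0], [0, 0.1, 0.5, 0, 0, 0, 0]],
  ],
)

```text
clock: 12.42
eef_pos: [557.3, 93.1, 73.0]
tool_rot: [-3.138, -0.002, 2.591]
force: [-4.7, -2.3, -1.2]
width: 10.9
```

>>> step_arm(
  deltas=[
    [[0, 0.1, 0.5, 0, 0, 0, 0], [0, 0.1, 0.5, 0, 0, 0, 0]],
  ],
)

```text
clock: 12.58
eef_pos: [557.5, 94.1, 73.0]
tool_rot: [-3.138, -0.002, 2.591]
force: [-5.2, -1.8, -1.1]
width: 11.1
```

>>> step_arm(
  deltas=[
    [[0, 0.1, 0.5, 0, 0, 0, 0], [0, 0.1, 0.5, 0, 0, 0, 0]],
  ],
)

```text
clock: 12.75
eef_pos: [557.7, 95.1, 73.0]
tool_rot: [-3.138, -0.002, 2.591]
force: [-5.6, -2.6, -1.9]
width: 11.1
```

>>> step_arm(
  deltas=[
    [[0, 0.1, 0.5, 0, 0, 0, 0], [0, 0.1, 0.5, 0, 0, 0, 0]],
  ],
)

```text
clock: 12.92
eef_pos: [557.9, 96.1, 73.0]
tool_rot: [-3.138, -0.002, 2.591]
force: [-6.0, -2.1, -2.1]
width: 11.3
```

>>> step_arm(
  deltas=[
    [[0, 0.1, 0.5, 0, 0, 0, 0], [0, 0.1, 0.5, 0, 0, 0, 0]],
  ],
)

```text
clock: 13.08
eef_pos: [558.1, 97.1, 73.1]
tool_rot: [-3.138, -0.002, 2.591]
force: [-5.0, -3.0, -1.3]
width: 10.7
```

>>> step_arm(
  deltas=[
    [[0, 0.1, 0.5, 0, 0, 0, 0], [0, 0.1, 0.5, 0, 0, 0, 0]],
  ],
)

```text
clock: 13.25
eef_pos: [558.2, 97.4, 73.0]
tool_rot: [-3.137, -0.001, 2.591]
force: [-6.3, -3.0, -0.1]
width: 10.8
```

>>> step_arm(
  deltas=[
    [[0, 0, 0, 0, 0, 0, 0]],
  ],
)

```text
clock: 13.33
eef_pos: [558.2, 97.4, 73.0]
tool_rot: [-3.137, -0.001, 2.591]
force: [-6.2, -3.7, -0.2]
width: 11.3
```

>>> step_arm(
  deltas=[
    [[0, 0.1, 0.5, 0, 0, 0, 0], [0, 0, 0, 0, 0, 0, 0]],
  ],
)

```text
clock: 13.5
eef_pos: [558.2, 97.5, 73.0]
tool_rot: [-3.136, -0.001, 2.591]
force: [-5.8, -4.4, 0.3]
width: 11.3
```

>>> step_arm(
  deltas=[
    [[0, 0.2, 1.0, 0, 0, 0, 0], [0, 0, 0, 0, 0, 0, 0]],
  ],
)

```text
clock: 13.67
eef_pos: [558.2, 97.7, 73.0]
tool_rot: [-3.135, -0.001, 2.591]
force: [-6.0, -5.8, 0.4]
width: 11.0
```

>>> step_arm(
  deltas=[
    [[0, 0.2, 1.0, 0, 0, 0, 0], [0, 0, 0, 0, 0, 0, 0]],
  ],
)

```text
clock: 13.83
eef_pos: [558.3, 97.9, 73.0]
tool_rot: [-3.133, -0.001, 2.59]
force: [-6.7, -7.4, 1.8]
width: 10.8
```

>>> step_arm(
  deltas=[
    [[0, 0.2, 1.0, 0, 0, 0, 0], [0, 0, 0, 0, 0, 0, 0], [0, 0, 0, 0, 0, 0, 0]],
  ],
)

```text
clock: 14.08
eef_pos: [558.3, 98.0, 73.0]
tool_rot: [-3.132, -0.001, 2.59]
force: [-7.5, -8.4, 2.7]
width: 11.1
```

>>> step_arm(
  deltas=[
    [[0, 0.1, 0.5, 0, 0, 0, 0], [0, 0, 0, 0, 0, 0, 0], [0, 0, 0, 0, 0, 0, 0]],
  ],
)

```text
clock: 14.33
eef_pos: [558.3, 98.0, 73.0]
tool_rot: [-3.131, -0.0, 2.59]
force: [-7.8, -8.4, 2.5]
width: 11.0
```

>>> step_arm(
  deltas=[
    [[0, 0, 0, 0, 0, 0, -0.1], [0, 0, 0, 0, 0, 0, -0.1], [0, 0, 0, 0, 0, 0, -0.1], [0, 0, 0, 0, 0, 0, 0]],
  ],
)

```text
clock: 14.67
eef_pos: [558.7, 98.6, 73.0]
tool_rot: [-3.133, 0.003, 2.285]
force: [-6.4, -8.7, 0.9]
width: 11.2
```

>>> step_arm(
  deltas=[
    [[0, 0, 0, 0, 0, 0, -0.07], [0, 0, 0, 0, 0, 0, -0.07], [0, 0, 0, 0, 0, 0, 0], [0, 0, 0, 0, 0, 0, 0]],
  ],
)

```text
clock: 15.0
eef_pos: [558.9, 98.8, 73.0]
tool_rot: [-3.134, 0.003, 2.148]
force: [-5.8, -7.9, 0.6]
width: 11.0
```

>>> step_arm(
  deltas=[
    [[0, 0.2, 1.0, 0, 0, 0, 0], [0, 0, 0, 0, 0, 0, 0]],
  ],
)

```text
clock: 15.17
eef_pos: [558.8, 98.8, 73.0]
tool_rot: [-3.133, 0.004, 2.148]
force: [-5.7, -9.7, 1.1]
width: 11.2
```

>>> step_arm(
  deltas=[
    [[0, 0, 0, 0, 0, 0, -0.08], [0, 0, 0, 0, 0, 0, -0.08], [0, 0, 0, 0, 0, 0, -0.08], [0, 0, 0, 0, 0, 0, 0]],
  ],
)

```text
clock: 15.5
eef_pos: [559.2, 99.0, 73.1]
tool_rot: [-3.135, 0.006, 1.906]
force: [-5.8, -10.1, 0.5]
width: 10.9
```

>>> step_arm(
  deltas=[
    [[0, 0, 0, 0, 0, 0, -0.1], [0, 0, 0, 0, 0, 0, -0.1], [0, 0, 0, 0, 0, 0, -0.1], [0, 0, 0, 0, 0, 0, 0]],
  ],
)

```text
clock: 15.83
eef_pos: [559.8, 99.1, 73.1]
tool_rot: [-3.138, 0.007, 1.605]
force: [-4.4, -9.8, -0.7]
width: 11.1
```

>>> step_arm(
  deltas=[
    [[0, 0, 0, 0, 0, 0, -0.1], [0, 0, 0, 0, 0, 0, -0.1], [0, 0, 0, 0, 0, 0, -0.05], [0, 0, 0, 0, 0, 0, 0], [0, 0, 0, 0, 0, 0, 0]],
  ],
)

```text
clock: 16.25
eef_pos: [560.2, 99.1, 73.2]
tool_rot: [-3.141, 0.007, 1.359]
force: [-3.0, -9.4, -1.9]
width: 10.7
```

>>> step_arm(
  deltas=[
    [[0, -0.4, -2.0, 0, 0, 0, 0], [0, -0.4, -2.0, 0, 0, 0, 0], [0, -0.2, -1.0, 0, 0, 0, 0], [0, 0, 0, 0, 0, 0, 0], [0, 0, 0, 0, 0, 0, 0]],
  ],
)

```text
clock: 16.67
eef_pos: [560.3, 99.2, 73.3]
tool_rot: [3.141, 0.0, 1.363]
force: [0.2, -2.9, -10.3]
width: 11.5
```

```bash
python3 - <<'E'
from h import *
look('w11')
E
```

```text
{'clock': np.float64(16.667), 'eef_pos': array([560.277,  99.19 ,  73.254]), 'tool_rot': array([3.141, 0.   , 1.363]), 'force': array([  0.238,  -2.865, -10.312]), 'torque': array([-0.504, -0.036, -0.044]), 'width': np.float64(11.499)}
```

View pics/w11.png

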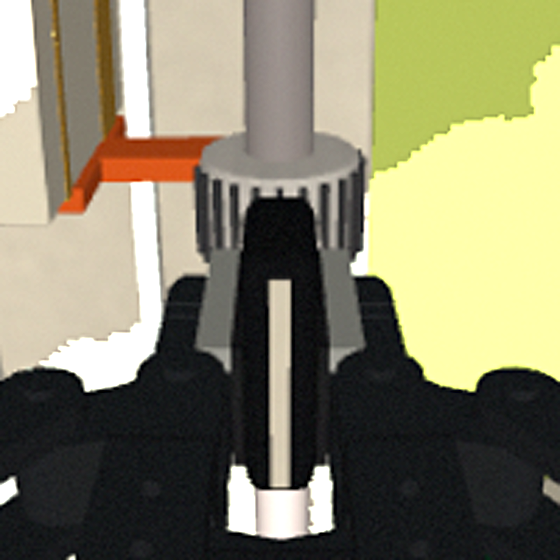

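The collar didn't move when I backed the load off, so it is locked, and the bar lies along the rail. Next I release it.

>>> step_arm(
  deltas=[
    [[0.1, 0, 0, 0, 0, 0, 0], [0.25, 0, 0, 0, 0, 0, 0], [0.35, 0, 0, 0, 0, 0, 0], [0.4, 0, 0, 0, 0, 0, 0], [0.4, 0, 0, 0, 0, 0, 0]],
  ],
)

```text
clock: 17.13
eef_pos: [561.0, 101.0, 74.8]
tool_rot: [3.139, -0.002, 1.365]
force: [0.4, -0.5, -0.3]
width: 34.6
```

>>> step_arm(
  deltas=[
    [[0.4, 0, 0, 10, 0, 0, 0], [0.4, 0, 0, 20, 0, 0, 0], [0.4, 0, 0, 30, 0, 0, 0], [0.4, 0, 0, 30, 0, 0, 0], [0.4, 0, 0, 20, 0, 0, 0], [0.4, 0, -30, 0, 0, 0, 0], [0.4, 0, -30, 0, 0, 0, 0], [0.4, 0, 0, 0, 0, 0, 0], [0.4, 0, 0, 0, 0, 0, 0]],
  ],
)

```text
clock: 17.88
eef_pos: [560.3, 37.4, 184.8]
tool_rot: [3.14, 0.001, 1.36]
force: [1.0, 0.6, -0.3]
width: 33.7
```

```bash
python3 - <<'E'
from h import *
p,d,W=look('w12',(0,200,180,420))
p,d=ctrl.get_image('scene');c=p[130:270,210:450,::-1];cv2.imwrite('pics/s12.png',cv2.convertScaleAbs(cv2.resize(c,None,fx=3.3,fy=3.3,interpolation=cv2.INTER_CUBIC),alpha=1.8))
E
```

```text
{'clock': np.float64(17.883), 'eef_pos': array([560.275,  37.417, 184.831]), 'tool_rot': array([3.14e+00, 1.00e-03, 1.36e+00]), 'force': array([ 0.952,  0.575, -0.349]), 'torque': array([ 0.026, -0.028, -0.015]), 'width': np.float64(33.749)}
```

View pics/w12.png

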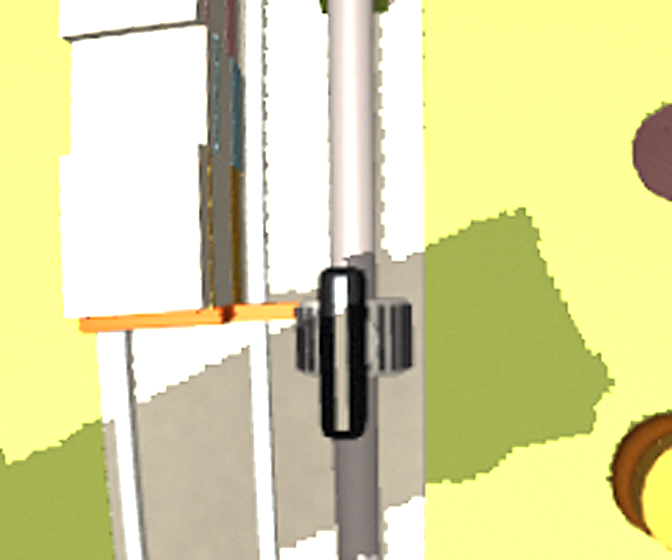

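View pics/s12.png

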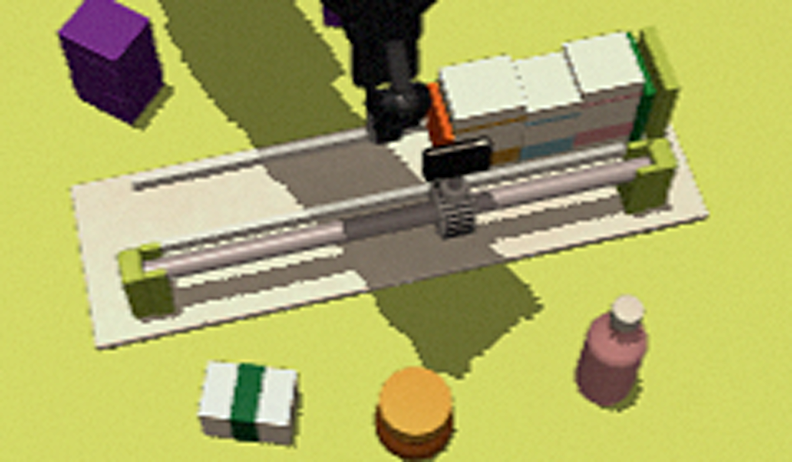

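The row is closed between the plate at (440,115) and the panel at (650,85). The cartons are upright, the T-bar lies along the rail, and the gripper is clear.

>>> step_arm(
  deltas=[
    [[0.4, 0, 0, 0, 0, 0, 0], [0.4, 0, 0, 0, 0, 0, 0], [0.4, 0, 0, 0, 0, 0, 0], [0.4, 0, 0, 0, 0, 0, 0]],
  ],
)

```text
clock: 18.32
eef_pos: [559.9, 40.5, 183.6]
tool_rot: [-3.141, -0.0, 1.365]
force: [0.2, 1.5, 0.2]
width: 34.2
```

```bash
python3 -c "
from cell import ctrl
print(ctrl.finish_job(), ctrl.read_state()['clock'])"
```

```text
the job is handed in; nothing more can be done
the job is handed in; nothing more can be done
```

The job is done and was handed in just after 18.3 s of the 58 s allowed; no verdict is reported.

**What I did:** I turned the T-bar counter-clockwise to about 1.2 rad and slid the collar about 113 mm, until the row closed on the end panel. I held a push of about 10–11 N along the rail at the wrist while turning the screw back to about 0 rad. Then I backed off, let go and moved the arm clear.

**Last checks:**
- **Lock:** Backing off the load before release did not move the collar.
- **Final view:** The final pictures show the three cartons upright and closed up between the stop plate and the panel, the T-bar along the rail, and the bystanders where they were.
- **Squeeze:** The final squeeze was not measured after release. From the wrist force and about 1 N of collar friction, I estimate 9 to 10 N.

**What disagreed:**
- **First grasp:** It closed on nothing, above the bar. Wrist depth put the fingertips about 36 mm higher than the reported TCP and overhang imply. I went about 32 mm lower, and the second grasp held (11 mm opening).
- **Row closing point:** My first visual estimate was short (about 89 mm of travel against 113 mm), so I found the end by feel.

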